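Lock the slide tray down and line up its carriers

ROBOT

A 7-joint arm with a two-finger parallel gripper is mounted at the origin on the work surface. World frame = base frame: x ahead of the robot, y to its left, z up, the work surface at z = 0. Lengths are in m, angles in rad, forces in N, time in s.
With the tool pointing down it reaches from about 0.4 to 0.85 m from the base axis. Payload 4.4 kg.
Tool frame: the origin (TCP) lies midway between the tips of the shut fingers; the grasp point (between the pads) lies 19 mm behind it; y points along the fingers, z is the direction in which the jaws open and shut, and the axes are right-handed (so a half turn about y gives the same grasp; the last joint's range is limited). The gripper opens to 94 mm and grips with 3 to 60 N. Pads are 16 mm wide; open, the fingers measure 119 mm over their backs; the gripper's body (75 mm by 177 mm) begins 78 mm behind the grasp point.
Start: joints at [1.076, 0.628, 0.038, 1.517, -0.027, 0.996, -0.02], TCP at [0.27, -0.591, 0.205] pointing down, gripper open.
Joint ranges: [-3.06, 3.06], [-0.37, 2.12], [-1.25, 1.32], [0.18, 2.47], [-1.1, 4.24], [0.23, 1.98], [-2.94, 2.94]. Speed limits (rad/s): [2.57, 2.57, 3.14, 3.14, 3.14, 3.14, 3.14].

INTERFACE

Orientations are given as a unit quaternion [x, y, z, w].
In Python, from rig import arm gives the robot as it stands.
- The arm moves only by the shell command python3 -m pendant 'ROWS' [FORCE]. ROWS is a JSON object of lists of equal length, an entry for each row: "offset": the shift along the tool's x, y, z in mm, a list of three; "angular": the turn, a rotation vector about the tool's x, y, z in rad, a list of three; "jaw": the opening in per cent of the stroke, from 0 (shut) to 100 (fully open). A call has exactly 10 rows; each row is the pose to reach, as a shift and turn from the pose measured when the call began, along the tool's axes at that moment; what a row does not reach only later rows make up. A row lasts 1/8 s, in which the tool goes at most 62.5 mm and 10.7 degrees, less where a joint would pass 70% of its speed; a pose out of reach is approached as far as the arm can. A call with a gripper value outside its range is refused whole. The fingers move at their own pace and stop on an object; FORCE is the grip in N (left out, the last holds). Time passes only in rows, so rows that repeat a pose let the fingers close, or fill a call up. It gives the time, the measured TCP pose, the force and the opening at its end, in the units of the state.
- arm.observe(): the state, without advancing time (a new reading comes with each control period).
- arm.camera(name): name is "side" or "top" or "wrist"; returns a dict with "frame" (420x560x3 uint8, blue, green, red), "fov_y" (degrees; the focal length in pixels is half the picture's height over the tangent of half this angle, whatever the lens; pixels are square), "cx", "cy" (the principal point, pixels), "k1" (the pictures are not rectified: a ray, as slopes to the right and down, at radius r is drawn at 1 + k1 r^2 times it, then the intrinsics apply), "world_to_cam" (4x4, takes a point from world to camera coordinates); the wrist camera has in their place "tool_from_camera" (4x4, takes a point from camera to tool coordinates, whose origin is the TCP and whose axes are the tool frame's). Camera axes: x right, y down, z forward; pixel columns grow to the right and rows downward; lengths in m; the calibration is good to about 2 mm. A picture is of the moment at which its call begins: read the wrist's pose just before it. There is no depth.
- arm.close_job(): hands the job in, once; it reports no verdict.
The state is a dict: "clock": time; "joints": joint angles; "dq": joint speeds; "tau": joint torques, N m; "tcp_pos": TCP position; "tool_rot": TCP orientation; "contact_force": force on the tool from outside, world axes, zero at the start; "wrist_torque": the same for the moment, N m; "opening": opening from 0.0 (shut) to 1.0 (fully open).
Only numpy, scipy, OpenCV 4.12 (cv2) and the standard library are available. Lean on these libraries where they do the work, as an engineer would, in place of code of your own. Each camera call takes 0.05 s, during which the arm holds its last target. There are 200 camera calls.

TASK

Lock the slide tray down on the scanner stage: screw both orange-levered bolts in clockwise until snug, each by its upright lever, and fold a lever down flat only once its bolt is snug. Only when both levers are folded, line the slide carriers up in an even row, each lying squarely centred on the tray mark of its own colour. Leave the other things on the bench where they are.

Things in the scene. Friction and masses are not known exactly. Their poses are not given: they have to be found in the camera images.
- stage: the fixed scanner stage with the black slide tray on it. Origin: on the bench under the tray's centre; z up, x across the tray from the starting places of the carriers towards the coloured marks, y along the row. Black floor 280 (x) by 360 (y), its top 12 above the bench; aluminium rim 6 thick, 10 above the floor. Its place and yaw differ from start to start. Its two lever bolts stand at y = +225 (left) and -225 (right), x = 0, outside the rim
- bolt_left (a joint): left lever bolt: turn about its vertical axis in rad. It grows as the bolt is screwed in (clockwise seen from above) and sinks 1.3 mm per rad; 6.0 is the hard stop where it is snug. Starts 2.0 to 4.4 rad short. Friction 0.12 N m, stays where it is left. At 6.0 the lever's x axis is the stage's x axis; at value q it is turned by 6.0 - q about the upward axis from there. Steel head 34 across, 12 tall, whose seat is 30 above the bench
- lever_left (a joint): the orange lever on the left bolt: 0 (starts 0 to 0.1) is upright on the bolt's axis, where it is the grip for screwing; 1.5 is folded flat (stop); it folds towards its own -x, which at a snug bolt is the stage's -x. Stiff hinge, 0.15 N m, stays where it is left
- lever_left_pivot (a point): hinge of that lever, on the bolt's axis, 54 above the bench when snug. Frame turns with bolt and lever: z runs from the hinge to the lever's tip, x is square to its broad faces, y is the hinge. The lever is a flat paddle 10 (x) by 26 (y), from 7 to 75 along z; the bolt head's top is 12 below the hinge, and cheeks reach 7 above it
- lever_left_tip (a point): middle of that lever's free end, 75 from the hinge along its z
- bolt_right (a joint): right lever bolt: turn about its vertical axis in rad. It grows as the bolt is screwed in (clockwise seen from above) and sinks 1.3 mm per rad; 6.0 is the hard stop where it is snug. Starts 2.0 to 4.4 rad short. Friction 0.12 N m, stays where it is left. At 6.0 the lever's x axis is the stage's x axis; at value q it is turned by 6.0 - q about the upward axis from there. Steel head 34 across, 12 tall, whose seat is 30 above the bench
- lever_right (a joint): the orange lever on the right bolt: 0 (starts 0 to 0.1) is upright on the bolt's axis, where it is the grip for screwing; 1.5 is folded flat (stop); it folds towards its own -x, which at a snug bolt is the stage's -x. Stiff hinge, 0.15 N m, stays where it is left
- lever_right_pivot (a point): hinge of that lever, on the bolt's axis, 54 above the bench when snug. Frame turns with bolt and lever: z runs from the hinge to the lever's tip, x is square to its broad faces, y is the hinge. The lever is a flat paddle 10 (x) by 26 (y), from 7 to 75 along z; the bolt head's top is 12 below the hinge, and cheeks reach 7 above it
- lever_right_tip (a point): middle of that lever's free end, 75 from the hinge along its z
- carrier_red_mid (a point): centre (22 above its underside) of the red slide carrier, loose, about 0.12 kg: white base 84 (its x) by 36 (y) by 14 high, on it along x a red grip rib 60 long, 14 thick, 30 high (top 44 above the underside). May be absent (None from the start)
- lane_red (a point): where the centre of the red carrier belongs: over the middle of the red mark painted on the tray floor (mark 92 by 44, at stage x = 70, y = 105), 22 above the floor; x along the mark's length
- carrier_yellow_mid (a point): centre (22 above its underside) of the yellow slide carrier, loose, about 0.12 kg: white base 84 (its x) by 36 (y) by 14 high, on it along x a yellow grip rib 60 long, 14 thick, 30 high (top 44 above the underside). May be absent (None from the start)
- lane_yellow (a point): where the centre of the yellow carrier belongs: over the middle of the yellow mark painted on the tray floor (mark 92 by 44, at stage x = 70, y = 35), 22 above the floor; x along the mark's length
- carrier_green_mid (a point): centre (22 above its underside) of the green slide carrier, loose, about 0.12 kg: white base 84 (its x) by 36 (y) by 14 high, on it along x a green grip rib 60 long, 14 thick, 30 high (top 44 above the underside). May be absent (None from the start)
- lane_green (a point): where the centre of the green carrier belongs: over the middle of the green mark painted on the tray floor (mark 92 by 44, at stage x = 70, y = -35), 22 above the floor; x along the mark's length
- carrier_blue_mid (a point): centre (22 above its underside) of the blue slide carrier, loose, about 0.12 kg: white base 84 (its x) by 36 (y) by 14 high, on it along x a blue grip rib 60 long, 14 thick, 30 high (top 44 above the underside). May be absent (None from the start)
- lane_blue (a point): where the centre of the blue carrier belongs: over the middle of the blue mark painted on the tray floor (mark 92 by 44, at stage x = 70, y = -105), 22 above the floor; x along the mark's length
- dropper: bystander, loose: amber dropper bottle, 34 across, 85 tall; origin at the centre of its underside
- dishes: bystander, loose: clear disc-shaped stack of dishes, 90 across, 32 tall; origin at the centre of its underside
- jar: bystander, loose: white jar with blue cap, 56 across, 65 tall; origin at the centre of its underside
- mailer: bystander, loose: green box, 90 x 35 x 30; origin at the centre of its underside
- marker: bystander, loose: blue marker lying, 130 long, 14 thick; origin at the centre of its underside
- mouse: bystander, loose: black computer mouse, 100 x 60 x 34; origin at the centre of its underside
There are look-alikes about, which are no part of the job. Leave any pink look-alike of the part that bears carrier_yellow_mid alone.

How it is judged:
By the outcome, as a careful person would: the job done as asked, in the order asked, and still so for the second after the job is handed in, with the robot touching nothing.
Of carrier_red, carrier_yellow, carrier_green, carrier_blue only 2 to 4 are there at a start; the rules pass over those that are not, and their reading is None.
At some moment in a run one of carrier_red, carrier_yellow, carrier_green, carrier_blue may be knocked a few centimetres aside while the robot is not near it.
Once in a run the grip may slacken for a moment while it holds something.
It also fails if it takes over 210 s, if anything falls off the work surface, if the arm or the gripper's body presses on something with over 40 N, if the wrist force passes 120 N, or if a joint passes its speed limit or range.

## Working session

There is one attempt and no reset: what is moved stays moved. The work goes in short steps, Python scripts to look and compute and a shell command to move; the robot and the scene stay as the last step left them, time stands still between calls to the robot, and variables do not carry over. Pictures are saved under pics/ and viewed, about 12 in all and at most 16, crops included, and the job is handed in when it is done.

```bash
ls; mkdir -p pics; cat > h.py <<'E'
from rig import arm
import numpy as np, cv2
from scipy.spatial.transform import Rotation as R
def snap(name,out=None):
    s=arm.observe(); c=arm.camera(name)
    if out: cv2.imwrite('pics/'+out,c['frame'])
    h,w=c['frame'].shape[:2]; f=h/2/np.tan(np.radians(c['fov_y'])/2)
    if 'world_to_cam' in c: W=np.array(c['world_to_cam'])
    else:
        T=np.eye(4);T[:3,:3]=R.from_quat(s['tool_rot']).as_matrix();T[:3,3]=s['tcp_pos']
        W=np.linalg.inv(T@np.array(c['tool_from_camera']))
    d=dict(W=W,f=f,cx=c['cx'],cy=c['cy'],k1=c['k1'])
    if out: np.save('pics/'+out[:-4]+'.npy',d,allow_pickle=True)
    return c['frame'],d
def load(n): return cv2.imread('pics/'+n+'.png'),np.load('pics/'+n+'.npy',allow_pickle=True).item()
def pix(d,P):
    p=d['W'][:3,:3]@np.asarray(P,float)+d['W'][:3,3]; a=p[:2]/p[2]
    a=a*(1+d['k1']*(a@a)); return np.array([d['f']*a[0]+d['cx'],d['f']*a[1]+d['cy']])
def world(d,u,v,z):
    a=np.array([(u-d['cx'])/d['f'],(v-d['cy'])/d['f']]); b=a.copy()
    for _ in range(20): b=a/(1+d['k1']*(b@b))
    Rm=d['W'][:3,:3]; o=-Rm.T@d['W'][:3,3]; r=Rm.T@np.array([b[0],b[1],1])
    return o+r*(z-o[2])/r[2]
E
python3 - <<'E'
from h import *
for n in ('top','side','wrist'):
    f,d=snap(n,n+'0.png'); print(n,d['f'],d['k1'],-d['W'][:3,:3].T@d['W'][:3,3], d['W'][2,:3])
print(arm.observe())
E
```

```text
pics
top 385.0732413637661 -0.10556492686585287 [0.42404058 0.02530266 0.88978292] [ 0.14811151 -0.03566224 -0.98832747]
side 397.2967104893908 -0.03563156854042752 [0.32714294 0.73948184 0.80916638] [ 0.2175754  -0.69716357 -0.68309875]
wrist 378.250859265352 -0.05162341698914451 [ 0.34239069 -0.55640456  0.38246912] [-0.25325504 -0.1135816  -0.96070865]
{'clock': 0.15, 'joints': array([ 1.07617097,  0.62912069,  0.03843499,  1.5180751 , -0.02698191,
        0.99628511, -0.01998472]), 'dq': array([-0.00075806, -0.00121221,  0.00080966, -0.00295376,  0.00193886,
       -0.00205805, -0.00062088]), 'tau': array([ 1.10183249e-03, -5.50092995e+01,  1.14461873e+00, -1.86817127e+01,
       -5.22343826e-02,  2.10081961e-02,  1.45020049e-04]), 'tcp_pos': array([ 0.27011029, -0.59070368,  0.20479374]), 'tool_rot': array([-0.15057345,  0.69138486, -0.69043942,  0.15035962]), 'contact_force': array([0.24804807, 0.8555306 , 0.43589432]), 'wrist_torque': array([ 0.03865981, -0.03621494, -0.02226162]), 'opening': 0.9984298499082477}
```

View pics/top0.png

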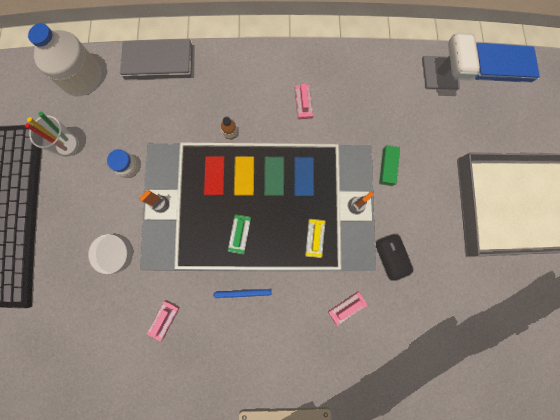

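View pics/side0.png

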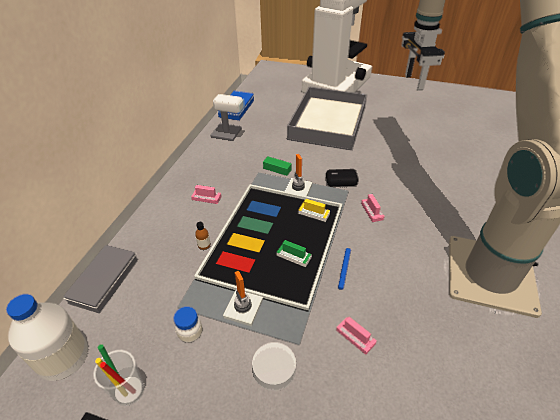

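```bash
python3 - <<'E'
from h import *
im,d=load('top0'); s,ds=load('side0')
hsv=cv2.cvtColor(im,cv2.COLOR_BGR2HSV)
for n,(u,v) in dict(red=(214,176),yel=(244,176),grn=(274,176),blu=(304,176)).items():
    x0,x1,y0,y1=u-14,u+15,v-26,v+27
    c=hsv[y0:y1,x0:x1]; m=((c[...,1]>90)&(c[...,2]>50)).astype(np.uint8)
    M=cv2.moments(m,True); uu,vv=M['m10']/M['m00']+x0,M['m01']/M['m00']+y0
    print(n,uu,vv,world(d,uu,vv,.012))
for u,v in ((160,205),(358,207)): print(world(d,u,v,.042))
a=[cv2.resize(im[180:220,130:180],None,fx=8,fy=8,interpolation=3),cv2.resize(im[180:220,335:385],None,fx=8,fy=8,interpolation=3)]
b=[cv2.resize(s[265:315,215:265],None,fx=5.6,fy=5.6,interpolation=3),cv2.resize(s[148:198,275:325],None,fx=5.6,fy=5.6,interpolation=3)]
b=[cv2.copyMakeBorder(x,0,0,0,120,0) for x in b]
cv2.imwrite('pics/c1.png',np.vstack([np.hstack(a),np.hstack(b)]))
E
```

```text
red 213.78391959798995 175.428391959799 [0.63035617 0.15123323 0.012     ]
yel 243.65206812652067 175.4160583941606 [0.62933786 0.08163704 0.012     ]
grn 273.98003327787023 176.88685524126456 [0.62485429 0.01100887 0.012     ]
blu 303.58625162127106 176.0959792477302 [ 0.62588517 -0.05829884  0.012     ]
[0.55782025 0.26679784 0.042     ]
[ 0.54648219 -0.17633891  0.042     ]
```

View pics/c1.png

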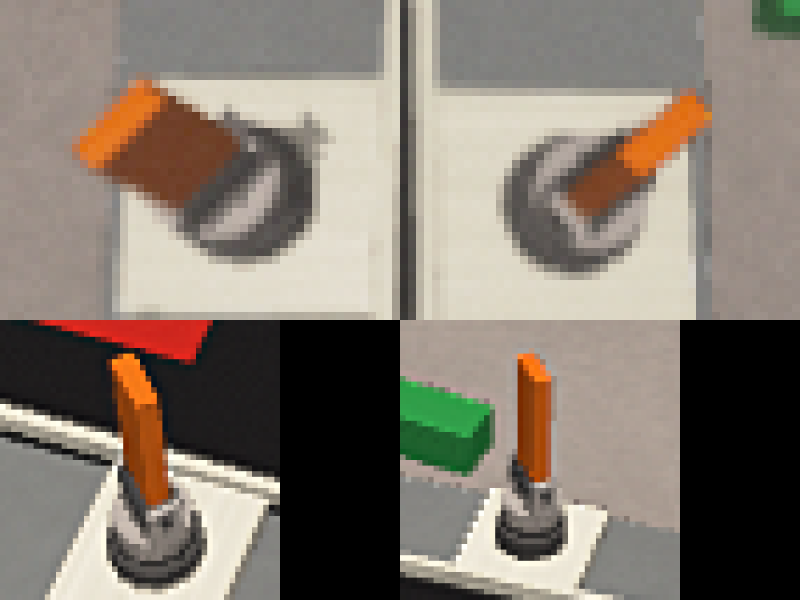

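```bash
cat >> h.py <<'E'
def goal(x,y,z,yaw,near=True):
    "tool y down, tool z at world angle yaw (deg); prints offset mm and rotvec"
    s=arm.observe(); A=R.from_quat(s['tool_rot']); a=np.radians(yaw)
    zz=np.array([np.cos(a),np.sin(a),0]); yy=np.array([0,0,-1.]); xx=np.cross(yy,zz)
    B=R.from_matrix(np.c_[xx,yy,zz])
    Az=A.as_matrix()[:,2]
    print('off',np.round(A.inv().apply(np.array([x,y,z])-s['tcp_pos'])*1000,1),'ang',np.round((A.inv()*B).as_rotvec(),3),'| now',np.round(s['tcp_pos'],4),'yaw',round(float(np.degrees(np.arctan2(Az[1],Az[0]))),1),'F',np.round(s['contact_force'],1),'T',np.round(s['wrist_torque'],2),'q',np.round(s['joints'],2),'op',round(float(s['opening']),3),'t',round(float(s['clock']),2))
E
python3 - <<'E'
from h import *
for y in (45,225,135,315): goal(.56,.272,.26,y-1.3)
E
```

```text
off [-622.4  -54.3 -664.1] ang [ 1.000e-03 -1.905e+00 -1.000e-03] | now [ 0.2701 -0.5907  0.2048] yaw -65.4 F [0.2 0.9 0.4] T [ 0.04 -0.04 -0.02] q [ 1.08  0.63  0.04  1.52 -0.03  1.   -0.02] op 0.998 t 0.15
off [-622.4  -54.3 -664.1] ang [1.000e-03 1.237e+00 1.000e-03] | now [ 0.2701 -0.5907  0.2048] yaw -65.4 F [0.2 0.9 0.4] T [ 0.04 -0.04 -0.02] q [ 1.08  0.63  0.04  1.52 -0.03  1.   -0.02] op 0.998 t 0.15
off [-622.4  -54.3 -664.1] ang [0.000e+00 2.808e+00 2.000e-03] | now [ 0.2701 -0.5907  0.2048] yaw -65.4 F [0.2 0.9 0.4] T [ 0.04 -0.04 -0.02] q [ 1.08  0.63  0.04  1.52 -0.03  1.   -0.02] op 0.998 t 0.15
off [-622.4  -54.3 -664.1] ang [ 0.001 -0.334 -0.   ] | now [ 0.2701 -0.5907  0.2048] yaw -65.4 F [0.2 0.9 0.4] T [ 0.04 -0.04 -0.02] q [ 1.08  0.63  0.04  1.52 -0.03  1.   -0.02] op 0.998 t 0.15
```

```bash
python3 - <<'E'
from h import *
goal(.549,-.177,.21,48)
E
```

```text
off [-425.7   -4.9 -260.3] ang [ 1.00e-03 -1.98e+00 -1.00e-03] | now [ 0.2701 -0.5907  0.2048] yaw -65.4 F [0.2 0.9 0.4] T [ 0.04 -0.04 -0.02] q [ 1.08  0.63  0.04  1.52 -0.03  1.   -0.02] op 0.998 t 0.15
```

```bash
python3 -m pendant '{"offset":[[-60,-20,-36],[-120,-20,-73],[-180,-20,-110],[-240,-20,-146],[-300,-15,-183],[-350,-10,-214],[-400,-5,-244],[-426,-5,-260],[-426,-5,-260],[-426,-5,-260]],"angular":[[0,-0.18,0],[0,-0.36,0],[0,-0.54,0],[0,-0.72,0],[0,-0.9,0],[0,-1.08,0],[0,-1.26,0],[0,-1.44,0],[0,-1.62,0],[0,-1.8,0]],"jaw":[100,100,100,100,100,100,100,100,100,100]}' 40
python3 - <<'E'
from h import *
f,d=snap('wrist','w1.png'); goal(.549,-.177,.21,48)
E
```

```text
clock: 1.4
tcp_pos: [0.5497, -0.1757, 0.2098]
tool_rot: [-0.636, 0.31, -0.308, 0.636]
contact_force: [0.2, 0.4, -1.2]
opening: 0.999
off [ 0.1 -0.3 -0.5] ang [ 0.    -0.167 -0.002] | now [ 0.5493 -0.1766  0.2097] yaw 38.4 F [ 0.2 -1.1  0.4] T [-0.05 -0.12 -0.  ] q [ 0.57  0.55 -0.48  1.71  0.3   0.95  0.65] op 1.0 t 1.45
```

View pics/w1.png

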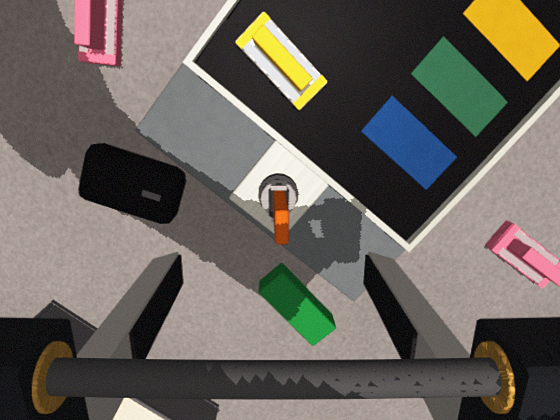

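```bash
python3 - <<'E'
from h import *
im,d=load('top0')
print('R',world(d,368.2,196.75,.134),'L',world(d,145.25,195.75,.134))
w,dw=load('w1')
cv2.imwrite('pics/c2.png',cv2.resize(w[165:255,225:345],None,fx=6,fy=6,interpolation=3))
for n,p in dict(grasp=(.5493,-.1766,.134),head=(.5527,-.177,.047)).items(): print(n,pix(dw,p))
E
```

```text
R [ 0.55377915 -0.17644272  0.134     ] L [0.56247137 0.27097812 0.134     ]
grasp [272.39300823 228.12735816]
head [275.1399749  201.60415798]
```

View pics/c2.png

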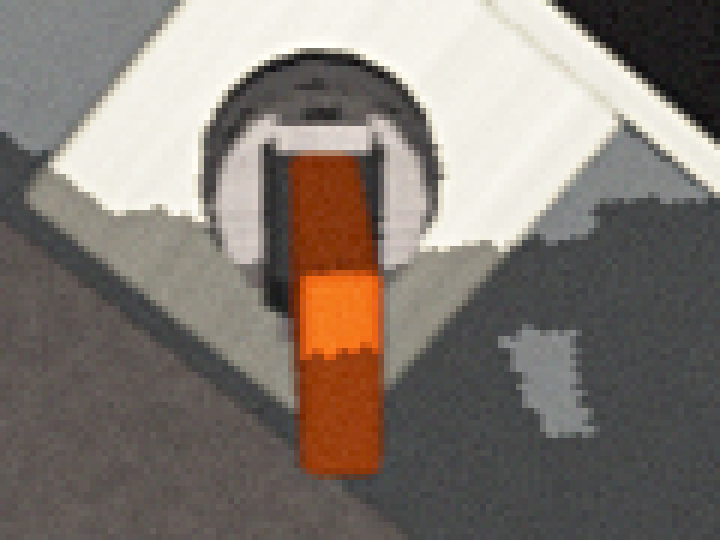

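```bash
python3 - <<'E'
from h import *
w,dw=load('w1')
print('tip',world(dw,281.8,227,.134),'head',world(dw,278.7,194.7,.047))
goal(.5540,-.1775,.09,38.4);goal(.5535,-.1769,.09,38.4)
E
```

```text
tip [ 0.55398805 -0.17184441  0.134     ] head [ 0.55121016 -0.16981532  0.047     ]
off [  3.9 119.7   3.1] ang [ 0.     0.    -0.002] | now [ 0.5493 -0.1766  0.2097] yaw 38.4 F [ 0.2 -1.1  0.4] T [-0.05 -0.12 -0.  ] q [ 0.57  0.55 -0.48  1.71  0.3   0.95  0.65] op 1.0 t 1.45
off [  3.1 119.7   3.1] ang [ 0.     0.    -0.002] | now [ 0.5493 -0.1766  0.2097] yaw 38.4 F [ 0.2 -1.1  0.4] T [-0.05 -0.12 -0.  ] q [ 0.57  0.55 -0.48  1.71  0.3   0.95  0.65] op 1.0 t 1.45
```

```bash
python3 -m pendant '{"offset":[[1,40,4],[1,85,4],[1,121,4],[1,121,4],[1,121,4],[1,121,4],[1,121,4],[1,121,4],[1,121,4],[1,121,4]],"angular":[[0,0,0],[0,0,0],[0,0,0],[0,0,0],[0,0,0],[0,0,0],[0,0,0],[0,0,0],[0,0,0],[0,0,0]],"jaw":[100,100,100,0,0,0,0,0,0,0]}' 40
python3 - <<'E'
from h import *
goal(.553,-.1745,.088,38.4)
E
```

```text
clock: 2.7
tcp_pos: [0.5529, -0.1747, 0.0887]
tool_rot: [-0.636, 0.308, -0.307, 0.637]
contact_force: [0.1, 0.4, -0.4]
opening: 0.293
off [-0.1  0.7  0.2] ang [ 0.     0.    -0.002] | now [ 0.5529 -0.1747  0.0887] yaw 38.4 F [ 0.1  0.4 -0.4] T [ 0.07 -0.12  0.02] q [ 0.51  0.71 -0.4   1.81  0.4   0.7   0.56] op 0.293 t 2.7
```

```bash
python3 -m pendant '{"offset":[[0,0,0],[0,0,0],[0,0,0],[0,0.2,0],[0,0.4,0],[0,0.7,0],[0,0.9,0],[0,1.2,0],[0,1.4,0],[0,1.4,0]],"angular":[[0,0,0],[0,0,0],[0,0,0],[0,0.18,0],[0,0.36,0],[0,0.54,0],[0,0.72,0],[0,0.9,0],[0,1.08,0],[0,1.08,0]],"jaw":[0,0,0,0,0,0,0,0,0,0]}' 40
python3 - <<'E'
from h import *
goal(.553,-.1745,.088,38.4)
E
```

```text
clock: 3.95
tcp_pos: [0.5552, -0.1736, 0.0874]
tool_rot: [-0.387, 0.591, -0.591, 0.389]
contact_force: [5.3, 1.8, -3.4]
opening: 0.105
off [ 1.7 -0.6 -1.6] ang [-0.003 -1.078 -0.002] | now [ 0.5552 -0.1736  0.0874] yaw -23.4 F [ 5.3  1.8 -3.4] T [ 0.63 -1.5  -0.09] q [ 0.32  0.68 -0.1   1.82  0.1   0.64 -0.25] op 0.105 t 3.95
```

```bash
python3 -m pendant '{"offset":[[0,0.2,0],[0,0.5,0],[0,0.7,0],[0,0.9,0],[0,1.2,0],[0,1.4,0],[0,1.6,0],[0,1.9,0],[0,2.1,0],[0,2.1,0]],"angular":[[0,0.18,0],[0,0.36,0],[0,0.54,0],[0,0.72,0],[0,0.9,0],[0,1.08,0],[0,1.26,0],[0,1.44,0],[0,1.62,0],[0,1.62,0]],"jaw":[0,0,0,0,0,0,0,0,0,0]}' 40
python3 - <<'E'
from h import *
goal(.553,-.1745,.088,38.4)
E
```

```text
clock: 5.2
tcp_pos: [0.5558, -0.1749, 0.0853]
tool_rot: [0.161, 0.689, -0.689, -0.158]
contact_force: [3.1, -3.3, -4.4]
opening: 0.104
off [ 2.7 -2.7  0.9] ang [-4.000e-03 -2.696e+00 -2.000e-03] | now [ 0.5558 -0.1749  0.0853] yaw -116.1 F [ 3.1 -3.3 -4.4] T [-0.77 -0.96 -0.11] q [ 0.03  0.72  0.36  1.83 -0.38  0.66 -1.41] op 0.104 t 5.2
```

```bash
python3 -m pendant '{"offset":[[0,0.2,0],[0,0.5,0],[0,0.7,0],[0,0.9,0],[0,1.2,0],[0,1.4,0],[0,1.4,0],[0,1.4,0],[0,1.4,0],[0,1.4,0]],"angular":[[0,0.18,0],[0,0.36,0],[0,0.54,0],[0,0.72,0],[0,0.9,0],[0,1.05,0],[0,1.1,0],[0,1.14,0],[0,1.18,0],[0,1.18,0]],"jaw":[0,0,0,0,0,0,0,0,0,0]}' 40
python3 - <<'E'
from h import *
goal(.553,-.1745,.088,0)
E
```

```text
clock: 6.45
tcp_pos: [0.555, -0.1755, 0.0838]
tool_rot: [0.516, 0.484, -0.484, -0.515]
contact_force: [-1.4, -3.4, -1.8]
opening: 0.105
off [ 0.9 -4.2  2.1] ang [2.000e-03 3.079e+00 3.000e-03] | now [ 0.555  -0.1755  0.0838] yaw 176.4 F [-1.4 -3.4 -1.8] T [-1.02  0.31  0.46] q [-0.15  0.8   0.68  1.83 -0.7   0.77 -2.29] op 0.105 t 6.45
```

```bash
python3 -m pendant '{"offset":[[0,0,0],[0,0,0],[0,0,0],[0,0,0],[0,0,0],[0,0,0],[0,0,0],[0,0,0],[0,0,0],[0,0,0]],"angular":[[0,0.02,0],[0,0.04,0],[0,0.06,0],[0,0.08,0],[0,0.08,0],[0,0.08,0],[0,0.08,0],[0,0.08,0],[0,0.08,0],[0,0.08,0]],"jaw":[0,0,0,0,0,0,0,0,0,0]}' 50
python3 - <<'E'
from h import *
snap('top','t2.png')
goal(.553,-.1745,.088,0)
E
```

```text
clock: 7.7
tcp_pos: [0.555, -0.1753, 0.0838]
tool_rot: [0.535, 0.463, -0.463, -0.534]
contact_force: [-1.3, -1.0, 2.0]
opening: 0.112
off [ 0.5 -4.2  2. ] ang [1.000e-03 2.999e+00 3.000e-03] | now [ 0.5549 -0.1753  0.0838] yaw 171.8 F [-1.  -0.1  1.5] T [0.05 0.27 0.75] q [-0.16  0.8   0.7   1.83 -0.72  0.78 -2.35] op 0.111 t 7.75
```

```bash
python3 -m pendant '{"offset":[[0,0,0],[0,0,0],[0,0,0],[0,-30,0],[0,-70,0],[3,-75,-20],[6,-75,-45],[6,-75,-45],[6,-75,-45],[6,-75,-45]],"angular":[[0,0,0],[0,0,0],[0,0,0],[0,0,0],[0,0,0],[0,-0.12,0],[0,-0.12,0],[0,-0.12,0],[0,-0.12,0],[0,-0.12,0]],"jaw":[60,60,60,60,60,0,0,0,0,0]}' 20
python3 - <<'E'
from h import *
goal(.6,-.1755,.105,178.5)
f,d=snap('top','t3.png'); g,_=snap('wrist','w3.png')
cv2.imwrite('pics/c3.png',np.hstack([cv2.resize(f[170:230,320:400],(400,300),interpolation=3),cv2.resize(g,(400,300))]))
E
```

```text
clock: 9.0
tcp_pos: [0.5991, -0.1758, 0.1588]
tool_rot: [0.506, 0.494, -0.494, -0.506]
contact_force: [-0.8, -0.3, -0.8]
opening: 0.106
off [ 0.4 53.8 -0.8] ang [ 0.001  0.003 -0.   ] | now [ 0.5991 -0.1758  0.1588] yaw 178.6 F [-0.8 -0.3 -0.8] T [ 0.14 -0.05 -0.01] q [-0.19  0.76  0.75  1.66 -0.61  0.97 -2.38] op 0.106 t 9.0
```

View pics/c3.png

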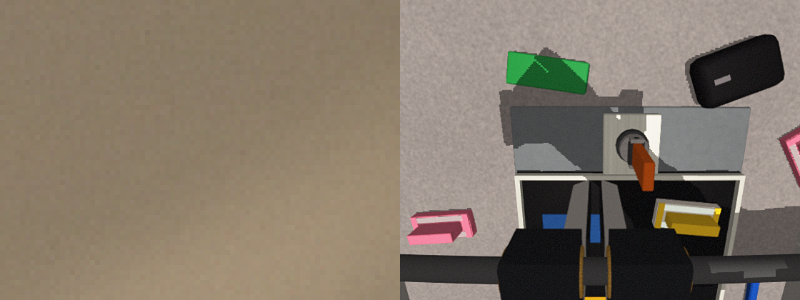

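```bash
python3 -m pendant '{"offset":[[0,30,10],[0,55,22],[0,55,40],[0,57,58],[0,63,72],[0,74,82],[0,86,88],[0,94,90],[0,99,90],[0,100,90]],"angular":[[0,0,0],[0,0,0],[0,0,0],[0,0,0],[0,0,0],[0,0,0],[0,0,0],[0,0,0],[0,0,0],[0,0,0]],"jaw":[0,0,0,0,0,0,0,0,0,0]}' 20
python3 - <<'E'
from h import *
goal(.51,-.1755,.060,178.5)
E
```

```text
clock: 10.35
tcp_pos: [0.5075, -0.1741, 0.0598]
tool_rot: [-0.505, -0.494, 0.494, 0.507]
contact_force: [-9.9, 1.6, 26.5]
opening: 0.003
off [-1.3 -0.2 -2.6] ang [-0.002  0.002  0.001] | now [ 0.5075 -0.1741  0.0598] yaw 178.6 F [-9.9  1.6 26.5] T [ 0.53  2.28 -0.03] q [-0.11  0.78  0.62  1.97 -0.75  0.64 -2.17] op 0.003 t 10.35
```

```bash
python3 -m pendant '{"offset":[[0,-50,0],[0,-100,0],[0,-150,0],[60,-150,-6],[120,-150,-12],[180,-150,-18],[240,-150,-24],[300,-150,-30],[360,-150,-36],[420,-150,-44]],"angular":[[0,0,0],[0,-0.18,0],[0,-0.36,0],[0,-0.54,0],[0,-0.72,0],[0,-0.9,0],[0,-1.08,0],[0,-1.26,0],[0,-1.44,0],[0,-1.62,0]],"jaw":[0,0,0,30,60,100,100,100,100,100]}' 40
python3 - <<'E'
from h import *
goal(.5625,.272,.21,47)
E
```

```text
clock: 11.6
tcp_pos: [0.5619, 0.2471, 0.2099]
tool_rot: [-0.012, 0.708, -0.706, 0.01]
contact_force: [0.9, 0.8, -1.3]
opening: 0.71
off [ -1.4  -0.1 -24.9] ang [ 3.00e-03 -2.36e+00 -1.00e-03] | now [0.5619 0.2471 0.2099] yaw -88.2 F [ 0.9  0.8 -1.3] T [ 0.02 -0.01  0.01] q [-0.68  0.59  0.36  1.62 -0.25  0.97 -1.77] op 0.71 t 11.6
```

```bash
python3 -m pendant '{"offset":[[0,0,-25],[-1,0,-25],[-1,0,-25],[-1,0,-25],[-1,0,-25],[-1,0,-25],[-1,0,-25],[-1,0,-25],[-1,0,-25],[-1,0,-25]],"angular":[[0,-0.18,0],[0,-0.36,0],[0,-0.54,0],[0,-0.72,0],[0,-0.9,0],[0,-1.08,0],[0,-1.26,0],[0,-1.44,0],[0,-1.62,0],[0,-1.8,0]],"jaw":[100,100,100,100,100,100,100,100,100,100]}' 40
python3 - <<'E'
from h import *
goal(.5625,.272,.21,47)
g,_=snap('wrist','w4.png'); s,_=snap('side','s4.png'); f,_=snap('top','t4.png')
cv2.imwrite('pics/c4.png',np.hstack([cv2.resize(f[170:230,310:390],(400,300),interpolation=3),cv2.resize(g,(400,300))]))
E
```

```text
clock: 12.85
tcp_pos: [0.5621, 0.2725, 0.2093]
tool_rot: [-0.562, 0.43, -0.428, 0.562]
contact_force: [0.1, 0.3, 0.4]
opening: 1.003
off [ 0.6 -0.7  0.3] ang [ 0.001 -0.554 -0.003] | now [0.5621 0.2725 0.2093] yaw 15.3 F [0.1 0.3 0.4] T [-0.03 -0.16 -0.02] q [-0.41  0.59 -0.14  1.58  0.09  0.98 -0.31] op 1.003 t 12.85
```

View pics/c4.png

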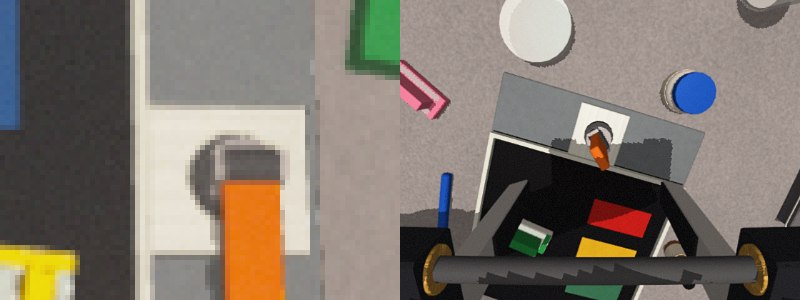

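```bash
python3 - <<'E'
from h import *
w,dw=load('w4')
cv2.imwrite('pics/c5.png',cv2.resize(w[160:250,225:325],None,fx=6,fy=6,interpolation=3))
E
```

```text
(no output)
```

View pics/c5.png

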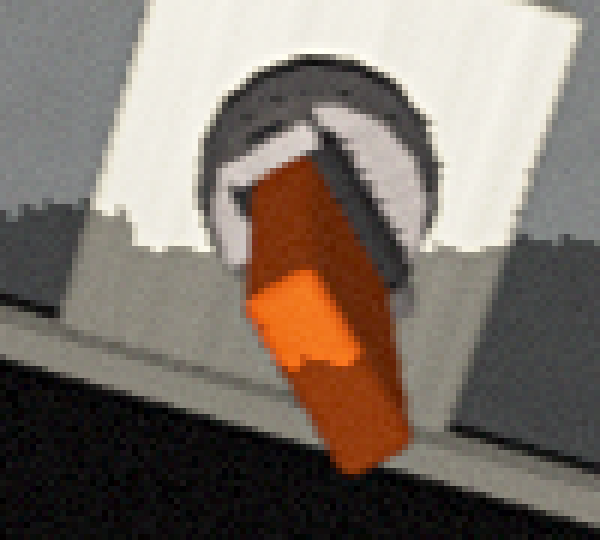

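```bash
python3 - <<'E'
from h import *
w,d=load('w4')
P=[world(d,225+u/6,160+v/6,.134) for u,v in ((247,305),(322,268),(410,440),(345,475))]
C=sum(P)/4; a=(P[3]+P[2]-P[0]-P[1]); print(C,np.degrees(np.arctan2(a[1],a[0])),np.linalg.norm(a)/2)
print('head',world(d,225+322/6,160+178/6,.047))
goal(.563,.273,.088,np.degrees(np.arctan2(a[1],a[0]))+90)
E
```

```text
[0.5647807  0.27715606 0.134     ] -46.96888816637558 0.023576767532298634
head [0.5635579  0.28148253 0.047     ]
off [ -0.2 121.3   1.3] ang [ 0.001 -0.494 -0.003] | now [0.5621 0.2722 0.2093] yaw 14.7 F [-0.1 -0.1 -0.1] T [-0.02 -0.16 -0.02] q [-0.41  0.59 -0.14  1.58  0.09  0.98 -0.32] op 0.998 t 13.0
```

```bash
python3 -m pendant '{"offset":[[-1,0,3],[-1,10,3],[-1,40,3],[-1,85,3],[-1,121,3],[-1,121,3],[-1,121,3],[-1,121,3],[-1,121,3],[-1,121,3]],"angular":[[0,-0.18,0],[0,-0.36,0],[0,-0.49,0],[0,-0.49,0],[0,-0.49,0],[0,-0.49,0],[0,-0.49,0],[0,-0.49,0],[0,-0.49,0],[0,-0.49,0]],"jaw":[100,100,100,60,35,0,0,0,0,0]}' 40
python3 - <<'E'
from h import *
goal(.564,.274,.088,43)
E
```

```text
clock: 14.25
tcp_pos: [0.5648, 0.2743, 0.0891]
tool_rot: [-0.647, 0.284, -0.282, 0.649]
contact_force: [-0.0, -0.2, 0.7]
opening: 0.289
off [-0.3  1.1 -0.8] ang [-0.001 -0.003 -0.003] | now [0.5648 0.2743 0.0891] yaw 42.8 F [-0.  -0.2  0.7] T [-0.   -0.15  0.01] q [-0.35  0.74 -0.23  1.68  0.23  0.75  0.05] op 0.289 t 14.25
```

```bash
python3 -m pendant '{"offset":[[0,0,0],[0,0,0],[0,0,0],[0,0.2,0],[0,0.5,0],[0,0.7,0],[0,0.9,0],[0,1.2,0],[0,1.4,0],[0,1.6,0]],"angular":[[0,0,0],[0,0,0],[0,0,0],[0,0.18,0],[0,0.36,0],[0,0.54,0],[0,0.72,0],[0,0.9,0],[0,1.08,0],[0,1.26,0]],"jaw":[0,0,0,0,0,0,0,0,0,0]}' 40
python3 -m pendant '{"offset":[[0,0.2,0],[0,0.5,0],[0,0.7,0],[0,0.9,0],[0,1.2,0],[0,1.4,0],[0,1.6,0],[0,1.6,0],[0,1.6,0],[0,1.6,0]],"angular":[[0,0.18,0],[0,0.36,0],[0,0.54,0],[0,0.72,0],[0,0.9,0],[0,1.08,0],[0,1.2,0],[0,1.2,0],[0,1.2,0],[0,1.2,0]],"jaw":[0,0,0,0,0,0,0,0,80,80]}' 40
python3 - <<'E'
from h import *
goal(.564,.274,.088,80)
E
```

```text
clock: 15.5
tcp_pos: [0.5656, 0.2751, 0.0878]
tool_rot: [-0.354, 0.613, -0.61, 0.356]
contact_force: [1.8, 1.0, -1.3]
opening: 0.102
clock: 16.75
tcp_pos: [0.5651, 0.2749, 0.086]
tool_rot: [0.051, 0.707, -0.704, -0.052]
contact_force: [1.0, 0.7, -0.7]
opening: 0.279
off [ 0.9 -2.   1. ] ang [ 2.000e-03 -3.114e+00 -6.000e-03] | now [0.5651 0.2749 0.086 ] yaw -98.4 F [ 1.   0.7 -0.7] T [ 0.04 -0.01 -0.04] q [-0.76  0.79  0.45  1.69 -0.47  0.77 -1.8 ] op 0.279 t 16.75
```

```bash
python3 -m pendant '{"offset":[[0,0,0],[0,-30,0],[0,-65,0],[0,-65,0],[0,-65,0],[0,-65,0],[0,-65,0],[0,-65,0],[0,-65,0],[0,-65,0]],"angular":[[0,0,0],[0,0,0],[0,-0.18,0],[0,-0.36,0],[0,-0.54,0],[0,-0.72,0],[0,-0.9,0],[0,-1.08,0],[0,-1.26,0],[0,-1.44,0]],"jaw":[80,80,80,80,80,80,80,80,80,80]}' 40
python3 -m pendant '{"offset":[[0,0,0],[0,0,0],[0,0,0],[0,0,0],[0,0,0],[0,0,0],[0,0,0],[0,0,0],[0,0,0],[0,0,0]],"angular":[[0,-0.18,0],[0,-0.36,0],[0,-0.54,0],[0,-0.72,0],[0,-0.9,0],[0,-1.08,0],[0,-1.26,0],[0,-1.44,0],[0,-1.6,0],[0,-1.7,0]],"jaw":[80,80,80,80,80,80,80,60,50,50]}' 40
python3 - <<'E'
from h import *
goal(.5653,.2749,.086,81.6)
E
```

```text
clock: 18.0
tcp_pos: [0.565, 0.2744, 0.151]
tool_rot: [-0.427, 0.564, -0.562, 0.428]
contact_force: [-0.7, 0.2, -0.7]
opening: 0.797
clock: 19.25
tcp_pos: [0.565, 0.2738, 0.1509]
tool_rot: [-0.704, 0.05, -0.048, 0.707]
contact_force: [-0.1, 0.4, 0.9]
opening: 0.526
off [ 0.2 64.9  0.9] ang [-0.003  0.008 -0.002] | now [0.565  0.2738 0.1509] yaw 82.1 F [-0.1  0.4  0.9] T [ 0.06 -0.14 -0.01] q [-0.26  0.68 -0.39  1.63  0.31  0.89  0.67] op 0.526 t 19.25
```

Descend, close, then turn about 1.45 + overshoot.

```bash
python3 -m pendant '{"offset":[[0,30,1],[0,65,1],[0,65,1],[0,65,1],[0,65,1],[0,65,1],[0,65,1],[0,65.2,1],[0,65.5,1],[0,65.7,1]],"angular":[[0,0.01,0],[0,0.01,0],[0,0.01,0],[0,0.01,0],[0,0.01,0],[0,0.01,0],[0,0.01,0],[0,0.18,0],[0,0.36,0],[0,0.54,0]],"jaw":[40,40,0,0,0,0,0,0,0,0]}' 40
python3 -m pendant '{"offset":[[0,0.2,0],[0,0.5,0],[0,0.7,0],[0,0.9,0],[0,1.2,0],[0,1.2,0],[0,1.2,0],[0,1.2,0],[0,1.2,0],[0,1.2,0]],"angular":[[0,0.18,0],[0,0.36,0],[0,0.54,0],[0,0.72,0],[0,0.86,0],[0,0.9,0],[0,0.94,0],[0,0.96,0],[0,0.96,0],[0,0.96,0]],"jaw":[0,0,0,0,0,0,0,0,0,0]}' 45
python3 - <<'E'
from h import *
goal(.5653,.2749,.086,-1.5)
E
```

```text
clock: 20.5
tcp_pos: [0.566, 0.2751, 0.0867]
tool_rot: [-0.665, 0.237, -0.237, 0.667]
contact_force: [-1.8, -1.5, 5.0]
opening: 0.104
clock: 21.75
tcp_pos: [0.5658, 0.275, 0.0856]
tool_rot: [-0.481, 0.519, -0.517, 0.483]
contact_force: [-1.0, -2.1, 3.2]
opening: 0.106
off [ 0.2 -0.4 -0.5] ang [-0.    -0.046 -0.004] | now [0.5658 0.275  0.0856] yaw -4.2 F [-1.  -2.1  3.2] T [-0.57  0.13  0.59] q [-0.53  0.74  0.06  1.69 -0.07  0.71 -0.51] op 0.106 t 21.75
```

```bash
python3 -m pendant '{"offset":[[0,0,0],[0,0,0],[0,0,0],[0,0,0],[0,0,0],[0,0,0],[0,0,0],[0,-30,0],[0,-70,0],[0,-70,0]],"angular":[[0,0.02,0],[0,0.04,0],[0,0.06,0],[0,0.06,0],[0,0.06,0],[0,0.03,0],[0,0.03,0],[0,0.03,0],[0,0.03,0],[0,0.03,0]],"jaw":[0,0,0,0,0,60,60,60,60,60]}' 50
python3 - <<'E'
from h import *
goal(.610,.275,.155,-1.5)
g,d=snap('wrist','w6.png')
cv2.imwrite('pics/c6.png',cv2.resize(g[130:270,200:360],None,fx=4,fy=4,interpolation=3))
E
```

```text
clock: 23.0
tcp_pos: [0.5683, 0.2761, 0.1588]
tool_rot: [-0.47, 0.526, -0.525, 0.477]
contact_force: [0.3, 0.7, -0.2]
opening: 0.586
off [-3.2  4.1 41.6] ang [-0.006 -0.078 -0.008] | now [0.5683 0.2761 0.1588] yaw -6.0 F [ 0.3  0.7 -0.2] T [-0.07 -0.05 -0.04] q [-0.54  0.65  0.08  1.63 -0.07  0.86 -0.54] op 0.586 t 23.0
```

View pics/c6.png

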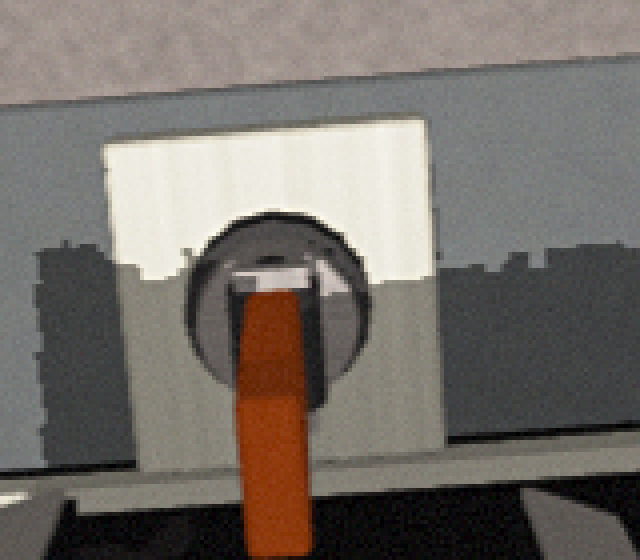

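```bash
python3 -m pendant '{"offset":[[-2,0,20],[-3,0,42],[-3,0,42],[-3,0,42],[-3,0,42],[-3,0,42],[-3,0,42],[-3,0,42],[-3,25,42],[-3,55,42]],"angular":[[0,-0.08,0],[0,-0.08,0],[0,-0.08,0],[0,-0.08,0],[0,-0.08,0],[0,-0.08,0],[0,-0.08,0],[0,-0.08,0],[0,-0.08,0],[0,-0.08,0]],"jaw":[0,0,0,0,0,0,0,0,0,0]}' 20
python3 - <<'E'
from h import *
goal(.520,.2745,.060,-1.5)
E
```

```text
clock: 24.3
tcp_pos: [0.6098, 0.2747, 0.1022]
tool_rot: [-0.491, 0.506, -0.505, 0.497]
contact_force: [0.1, 0.2, -0.9]
opening: 0.004
off [  2.6  41.8 -89.9] ang [-0.005  0.003 -0.007] | now [0.6098 0.2747 0.1022] yaw -1.4 F [ 0.1  0.2 -0.9] T [-0.04  0.01 -0.01] q [-0.49  0.77  0.05  1.56 -0.06  0.81 -0.44] op 0.004 t 24.3
```

```bash
python3 -m pendant '{"offset":[[0,0,-20],[0,0,-40],[1,1,-59],[1,6,-73],[1,17,-83],[1,29,-88],[1,37,-90],[1,41,-90],[1,42,-90],[1,42,-90]],"angular":[[0,0,0],[0,0,0],[0,0,0],[0,0,0],[0,0,0],[0,0,0],[0,0,0],[0,0,0],[0,0,0],[0,0,0]],"jaw":[0,0,0,0,0,0,0,0,0,0]}' 20
python3 - <<'E'
from h import *
goal(.520,.2745,.060,-1.5)
E
```

```text
clock: 25.55
tcp_pos: [0.5183, 0.2766, 0.0609]
tool_rot: [-0.492, 0.507, -0.505, 0.496]
contact_force: [-7.7, -0.7, 16.5]
opening: 0.006
off [2.  0.9 1.8] ang [-0.002  0.003 -0.007] | now [0.5183 0.2766 0.0609] yaw -1.3 F [-7.7 -0.7 16.5] T [-0.13  1.74  0.  ] q [-0.56  0.73  0.05  1.82 -0.06  0.59 -0.5 ] op 0.006 t 25.55
```

```bash
python3 -m pendant '{"offset":[[0,2.5,0],[0,2.5,0],[0,-40,0],[0,-95,0],[0,-150,0],[40,-180,-5],[80,-190,-10],[120,-190,-15],[160,-190,-20],[160,-190,-20]],"angular":[[0,0,0],[0,0,0],[0,0,0],[0,0,0],[0,0,0],[0,0,0],[0,0,0],[0,0,0],[0,0,0],[0,0,0]],"jaw":[0,0,0,0,40,45,45,45,45,45]}' 20
python3 - <<'E'
from h import *
goal(.520,.2745,.060,-1.5)
g,d=snap('wrist','w7.png'); t,_=snap('top','t7.png')
cv2.imwrite('pics/c7.png',np.hstack([cv2.resize(t[130:280,130:390],(520,300),interpolation=3),cv2.resize(g[:, :],(400,300))[:, :280]]))
E
```

```text
clock: 26.8
tcp_pos: [0.4944, 0.1118, 0.2497]
tool_rot: [-0.491, 0.508, -0.507, 0.494]
contact_force: [-0.1, -0.2, 0.5]
opening: 0.445
off [-162.5  190.5   20.4] ang [-0.002 -0.003 -0.005] | now [0.4944 0.1118 0.2497] yaw -1.7 F [-0.1 -0.2  0.5] T [ 0.02 -0.08 -0.02] q [-0.34  0.37  0.09  1.86 -0.05  0.91 -0.26] op 0.445 t 26.8
```

View pics/c7.png

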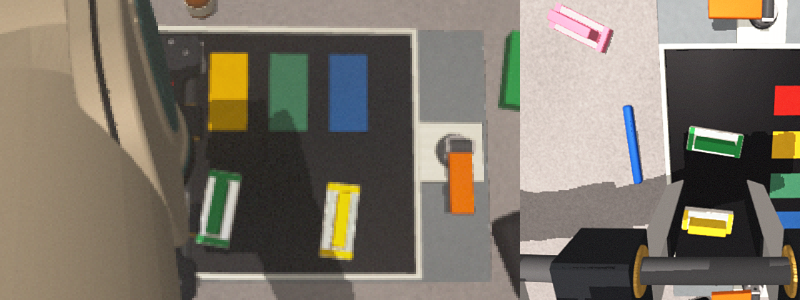

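View pics/w7.png

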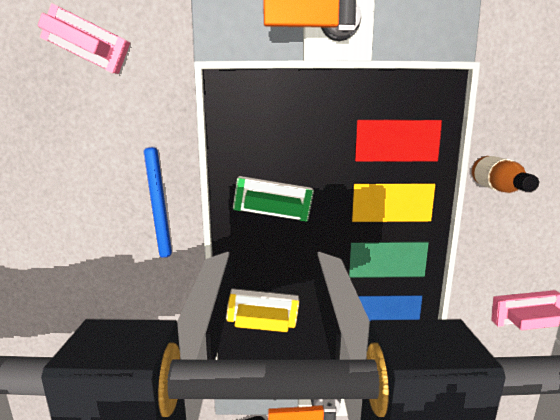

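```bash
python3 - <<'E'
from h import *
w,d=load('w7'); t,dt=load('t7')
cv2.imwrite('pics/c8.png',np.vstack([cv2.resize(w[160:235,220:330],(770,525),interpolation=3)]))
for n,q in dict(red=[(357,121),(441,121),(437,161),(356,161)],yel=[(354,184),(435,184),(432,222),(352,222)],grn=[(351,243),(429,242),(426,277),(349,277)]).items():
    P=[world(d,u,v,.012) for u,v in q]; C=sum(P)/4;a=P[1]+P[2]-P[0]-P[3]; print(n,C,np.degrees(np.arctan2(a[1],a[0])),np.linalg.norm(a)/2)
hsv=cv2.cvtColor(w,cv2.COLOR_BGR2HSV)
# rim inner edges along tray: expected corner check
print(world(d,205,68,.022),world(d,468,70,.022))
E
```

```text
red [0.63113988 0.15415273 0.012     ] -1.2697216998226883 0.09115655391050569
yel [0.62997412 0.08431943 0.012     ] -1.6094591211382114 0.09281814593108811
grn [0.62869676 0.01470033 0.012     ] -1.5372576216554423 0.09324652367686401
[0.42796543 0.23409766 0.022     ] [0.69716975 0.22625542 0.022     ]
```

View pics/c8.png

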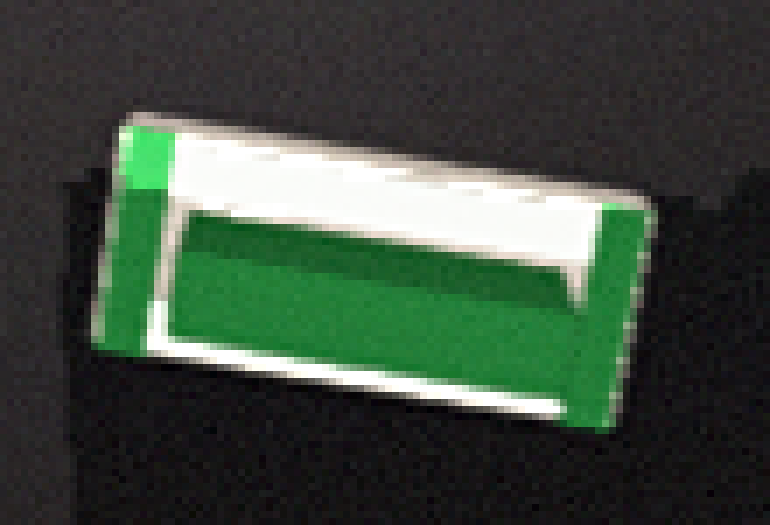

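```bash
cat > c.py <<'E'
from h import *
def car(name,q,s,x0,y0,z=.026):
    w,d=load(name)
    P=[world(d,x0+u/s,y0+v/s,z) for u,v in q]; C=sum(P)/4;a=P[1]+P[2]-P[0]-P[3];b=P[1]+P[0]-P[2]-P[3]
    y=np.degrees(np.arctan2(a[1],a[0])); print('C',C,'yaw',y,'len',np.linalg.norm(a)/2,'wid',np.linalg.norm(b)/2); return C,y
E
python3 - <<'E'
from c import *
C,y=car('w7',[(125,128),(650,205),(612,428),(98,350)],7,220,160)
for k in (90,-90): goal(C[0]+.0005,C[1]-.001,.033,y+k); goal(C[0]+.0005,C[1]-.001,.15,y+k)
E
```

```text
C [0.49310824 0.09555696 0.026     ] yaw -10.390651560418464 len 0.08205316478952285 wid 0.036069551242957715
off [ 23.  216.5  -1. ] ang [-0.007 -1.414 -0.004] | now [0.4947 0.1159 0.2497] yaw -1.4 F [-0.3  0.8  0.7] T [-0.01 -0.07  0.02] q [-0.35  0.37  0.09  1.86 -0.05  0.91 -0.26] op 0.452 t 26.9
off [22.1 99.5 -0.8] ang [-0.007 -1.414 -0.004] | now [0.4947 0.1159 0.2497] yaw -1.4 F [-0.3  0.8  0.7] T [-0.01 -0.07  0.02] q [-0.35  0.37  0.09  1.86 -0.05  0.91 -0.26] op 0.452 t 26.9
off [ 23.  216.5  -1. ] ang [ 0.005  1.728 -0.007] | now [0.4947 0.1159 0.2497] yaw -1.4 F [-0.3  0.8  0.7] T [-0.01 -0.07  0.02] q [-0.35  0.37  0.09  1.86 -0.05  0.91 -0.26] op 0.452 t 26.9
off [22.1 99.5 -0.8] ang [ 0.005  1.728 -0.007] | now [0.4947 0.1159 0.2497] yaw -1.4 F [-0.3  0.8  0.7] T [-0.01 -0.07  0.02] q [-0.35  0.37  0.09  1.86 -0.05  0.91 -0.26] op 0.452 t 26.9
```

```bash
python3 -m pendant '{"offset":[[22,20,-1],[22,60,-1],[22,100,-1],[22,130,-1],[22,150,-1],[22,160,-1],[22,160,-1],[22,160,-1],[22,160,-1],[22,160,-1]],"angular":[[0,-0.18,0],[0,-0.36,0],[0,-0.54,0],[0,-0.72,0],[0,-0.9,0],[0,-1.08,0],[0,-1.26,0],[0,-1.41,0],[0,-1.41,0],[0,-1.41,0]],"jaw":[45,45,45,45,45,45,45,45,45,45]}' 20
python3 - <<'E'
from h import *
goal(.4937,.0945,.032,79.6)
w,d=snap('wrist','w9.png'); cv2.imwrite('pics/c9.png',cv2.resize(w[150:330,160:400],(720,540)))
E
```

```text
clock: 28.15
tcp_pos: [0.4938, 0.0959, 0.0893]
tool_rot: [-0.701, 0.065, -0.066, 0.707]
contact_force: [-0.6, 0.2, -0.1]
opening: 0.451
off [ 0.2 57.3 -1.9] ang [-0.008 -0.005  0.001] | now [0.4938 0.0959 0.0893] yaw 79.3 F [-0.6  0.2 -0.1] T [ 0.06 -0.16 -0.05] q [-0.06  0.61 -0.27  2.03  0.29  0.54  0.85] op 0.451 t 28.15
```

View pics/c9.png

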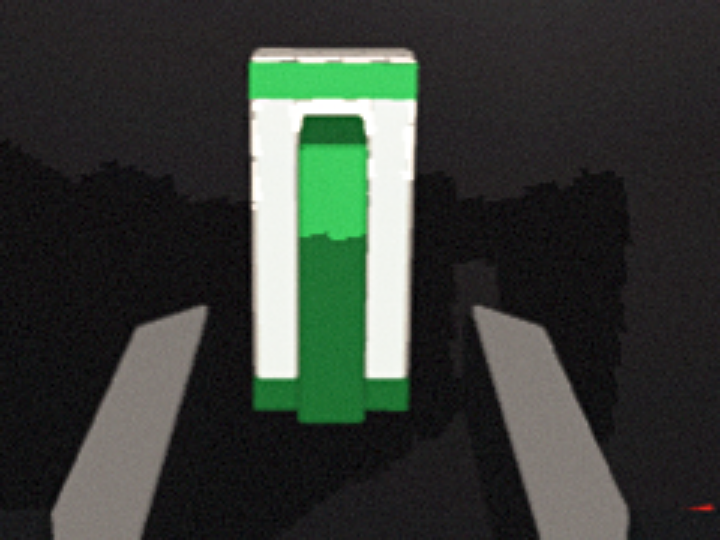

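```bash
python3 -m pendant '{"offset":[[0,25,-1.5],[0,50,-1.5],[0,58,-1.5],[0,58,-1.5],[0,58,-1.5],[0,58,-1.5],[0,58,-1.5],[0,58,-1.5],[0,58,-1.5],[0,58,-1.5]],"angular":[[0,0,0],[0,0,0],[0,0,0],[0,0,0],[0,0,0],[0,0,0],[0,0,0],[0,0,0],[0,0,0],[0,0,0]],"jaw":[45,45,45,0,0,0,0,0,0,0]}' 20
python3 - <<'E'
from h import *
goal(.6290+.0,.0138,.033,88.6)
goal(.6290+.0,.0138,.08,88.6)
w,d=load('w9')
# carrier measured here: base top rect corners
from c import car
car('w9',[(250,60),(417,60),(409,410),(252,410)],3,160,150)
E
```

```text
clock: 29.45
tcp_pos: [0.4941, 0.0947, 0.0321]
tool_rot: [-0.701, 0.065, -0.067, 0.707]
contact_force: [-1.5, -0.5, 5.8]
opening: 0.147
off [147.5  -1.  -54.5] ang [-0.008 -0.162  0.003] | now [0.4941 0.0947 0.0321] yaw 79.3 F [-1.5 -0.5  5.8] T [-0.1   0.06 -0.03] q [-0.1   0.71 -0.21  2.06  0.34  0.4   0.81] op 0.147 t 29.45
off [147.7 -48.  -54.1] ang [-0.008 -0.162  0.003] | now [0.4941 0.0947 0.0321] yaw 79.3 F [-1.5 -0.5  5.8] T [-0.1   0.06 -0.03] q [-0.1   0.71 -0.21  2.06  0.34  0.4   0.81] op 0.147 t 29.45
C [0.49235538 0.09590003 0.026     ] yaw 79.19691305964346 len 0.03627834264523735 wid 0.08258606405437466
```

```bash
python3 -m pendant '{"offset":[[0,-10,0],[10,-20,-4],[35,-20,-13],[65,-20,-24],[95,-20,-35],[125,-20,-46],[148,-20,-54],[148,-20,-54],[148,-20,-54],[148,-20,-54]],"angular":[[0,0,0],[0,-0.03,0],[0,-0.06,0],[0,-0.1,0],[0,-0.13,0],[0,-0.16,0],[0,-0.16,0],[0,-0.16,0],[0,-0.16,0],[0,-0.16,0]],"jaw":[0,0,0,0,0,0,0,0,0,0]}' 30
python3 - <<'E'
from h import *
goal(.6297,.0138,.0325,88.6)
w,d=snap('wrist','w10.png'); cv2.imwrite('pics/c10.png',cv2.resize(w[120:330,140:420],(800,600),interpolation=3))
E
```

```text
clock: 30.7
tcp_pos: [0.6283, 0.0151, 0.0521]
tool_rot: [-0.704, 0.008, -0.01, 0.71]
contact_force: [-0.1, 0.0, -1.1]
opening: 0.147
off [ 1.4 19.6 -1.4] ang [-0.008 -0.001  0.002] | now [0.6283 0.0151 0.0521] yaw 88.6 F [-0.1  0.  -1.1] T [ 0.07 -0.1   0.03] q [ 0.14  0.81 -0.34  1.7   0.37  0.7   1.16] op 0.147 t 30.7
```

View pics/c10.png

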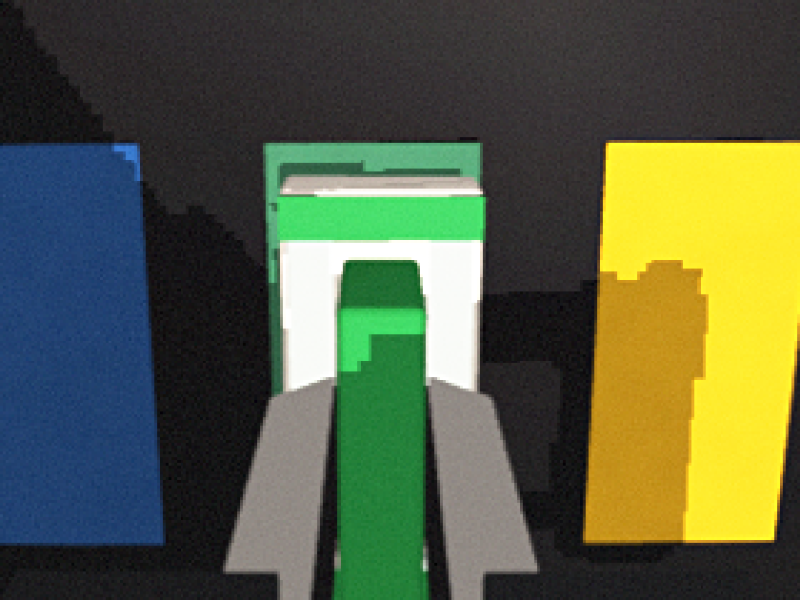

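```bash
python3 - <<'E'
from h import *
w,d=load('w10'); s=800/280
p=lambda u,v,z: world(d,140+u/s,120+v/s,z)
print('mark far',p(264,143,.012),p(482,143,.012)); print('yel far L',p(606,142,.012),'near L',p(583,541,.012),'blu far R',p(139,144,.012),'near R',p(163,544,.012))
print('carrier far',p(278,196,.046),p(485,196,.046))
E
```

```text
mark far [ 0.58145634 -0.00598648  0.012     ] [0.58259529 0.03827478 0.012     ]
yel far L [0.58299194 0.06359283 0.012     ] near L [0.67446132 0.06160256 0.012     ] blu far R [ 0.58095739 -0.03140872  0.012     ] near R [ 0.67246136 -0.03399557  0.012     ]
carrier far [ 5.85188432e-01 -5.31398111e-04  4.60000000e-02] [0.58612554 0.03541493 0.046     ]
```

```bash
python3 -m pendant '{"offset":[[0.6,5,-1.4],[0.6,12,-1.4],[0.6,18,-1.4],[0.6,20,-1.4],[0.6,20,-1.4],[0.6,20,-1.4],[0.6,20,-1.4],[0.6,20,-1.4],[0.6,20,-1.4],[0.6,20,-1.4]],"angular":[[0,0,0],[0,0,0],[0,0,0],[0,0,0],[0,0,0],[0,0,0],[0,0,0],[0,0,0],[0,0,0],[0,0,0]],"jaw":[0,0,0,0,0,0,0,0,0,0]}' 30
python3 - <<'E'
from h import *
goal(.629,.0138,.0325,88.6)
E
```

```text
clock: 32.0
tcp_pos: [0.6287, 0.0138, 0.0322]
tool_rot: [-0.704, 0.008, -0.01, 0.71]
contact_force: [-4.2, 0.9, 4.3]
opening: 0.149
off [ 0.3 -0.3  0. ] ang [-0.008 -0.001  0.002] | now [0.6287 0.0138 0.0322] yaw 88.6 F [-4.2  0.9  4.3] T [-0.01  0.87  0.01] q [ 0.13  0.83 -0.33  1.7   0.38  0.66  1.15] op 0.149 t 32.0
```

```bash
python3 -m pendant '{"offset":[[0,0,0],[0,0,0],[0,0,0],[0,-20,0],[0,-60,0],[0,-110,0],[-30,-110,0],[-60,-110,-20],[-60,-110,-40],[-60,-110,-40]],"angular":[[0,0,0],[0,0,0],[0,0,0],[0,0,0],[0,0,0],[0,0,0],[0,0,0],[0,0,0],[0,0,0],[0,0,0]],"jaw":[35,35,35,35,35,45,45,45,45,45]}' 20
python3 - <<'E'
from c import *
C,y=car('t7',[(329,184),(359,183),(352,259),(321,257)],2,130,130)
w,d=snap('wrist','w11.png')
print(pix(d,[C[0],C[1],.026]))
goal(C[0],C[1],.12,y)
hsv=cv2.cvtColor(w,cv2.COLOR_BGR2HSV)
m=cv2.inRange(hsv,(20,100,80),(35,255,255)); n,l,st,ce=cv2.connectedComponentsWithStats(m)
for i in range(1,n):
    if st[i,4]>40: print(st[i],ce[i])
E
```

```text
clock: 33.25
tcp_pos: [0.5687, -0.0279, 0.1427]
tool_rot: [-0.705, 0.009, -0.012, 0.709]
contact_force: [-0.5, -0.9, -0.9]
opening: 0.447
C [ 0.47536464 -0.0450016   0.026     ] yaw -92.00231457630389 len 0.034342366387190966 wid 0.08412838271504788
[243.98746408  90.7939229 ]
off [-93.1  22.  -21.5] ang [ 0.006 -3.134  0.013] | now [ 0.5689 -0.0262  0.1425] yaw 88.4 F [-0.2  0.1 -0.6] T [ 0.09 -0.17 -0.02] q [ 0.26  0.62 -0.4   1.81  0.32  0.78  1.24] op 0.451 t 33.3
[ 222   29   60  121 3061] [249.70891865  87.47304802]
[ 370  219   59   95 4595] [398.45201306 265.44787813]
```

```bash
python3 -m pendant '{"offset":[[-30,0,-7],[-60,10,-14],[-93,30,-20],[-93,50,-20],[-93,52,-20],[-93,52,-20],[-93,52,-20],[-93,52,-20],[-93,52,-20],[-93,52,-20]],"angular":[[0,0.09,0],[0,0.09,0],[0,0.09,0],[0,0.09,0],[0,0.09,0],[0,0.09,0],[0,0.09,0],[0,0.09,0],[0,0.09,0],[0,0.09,0]],"jaw":[45,45,45,45,45,45,45,45,45,45]}' 20
python3 - <<'E'
from h import *
goal(.475,-.046,.032,84)
w,d=snap('wrist','w12.png'); cv2.imwrite('pics/c12.png',cv2.resize(w[150:330,160:400],(720,540)))
E
```

```text
clock: 34.55
tcp_pos: [0.4757, -0.0433, 0.0901]
tool_rot: [-0.703, 0.04, -0.043, 0.709]
contact_force: [-0.0, 0.5, -0.5]
opening: 0.453
off [-0.6 58.1 -3.2] ang [-0.008 -0.013  0.004] | now [ 0.4757 -0.0433  0.0901] yaw 83.3 F [-0.   0.5 -0.5] T [ 0.02 -0.08 -0.  ] q [ 0.26  0.59 -0.33  2.09  0.36  0.51  1.13] op 0.453 t 34.55
```

View pics/c12.png

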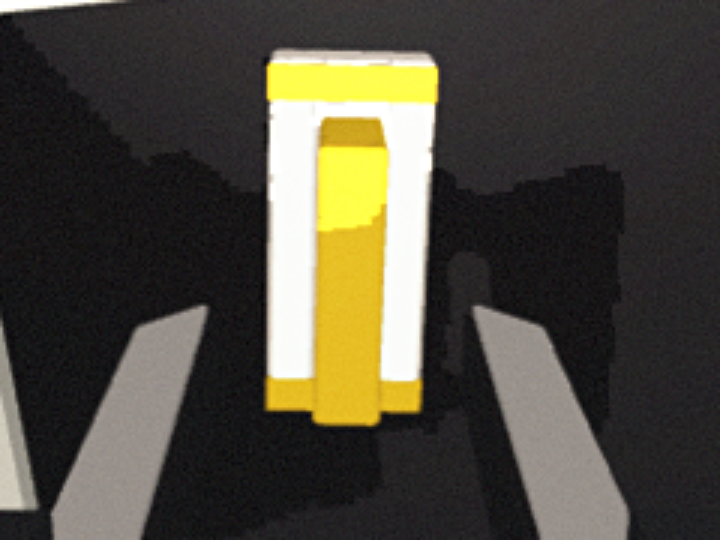

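```bash
python3 - <<'E'
from c import *
C,y=car('w12',[(266,64),(439,66),(422,411),(266,411)],3,160,150)
w,d=load('w12'); p=lambda u,v: world(d,160+u/3,150+v/3,.026)
a=p(344,411)-p(352.5,65); print(np.degrees(np.arctan2(a[1],a[0])))
goal(C[0]+.001,C[1]-.001,.0322,np.degrees(np.arctan2(a[1],a[0]))+90)
E
```

```text
C [ 0.47595078 -0.03987427  0.026     ] yaw 82.82011962723287 len 0.036967771482597236 wid 0.08214427186865096
-7.872732115841668
off [ 0.8 57.9  2.1] ang [-0.008  0.02   0.003] | now [ 0.4757 -0.0433  0.0901] yaw 83.3 F [-0.5  0.4 -0.4] T [ 0.05 -0.08 -0.  ] q [ 0.26  0.59 -0.33  2.09  0.36  0.51  1.13] op 0.451 t 34.6
```

```bash
python3 -m pendant '{"offset":[[1,25,2],[1,50,2],[1,58,2],[1,58,2],[1,58,2],[1,58,2],[1,58,2],[1,58,2],[1,58,2],[1,58,2]],"angular":[[0,0.02,0],[0,0.02,0],[0,0.02,0],[0,0.02,0],[0,0.02,0],[0,0.02,0],[0,0.02,0],[0,0.02,0],[0,0.02,0],[0,0.02,0]],"jaw":[45,45,45,0,0,0,0,0,0,0]}' 20
python3 - <<'E'
from h import *
goal(.6304,.0836,.0522,88.6)
E
```

```text
clock: 35.85
tcp_pos: [0.4777, -0.0412, 0.0328]
tool_rot: [-0.703, 0.047, -0.05, 0.708]
contact_force: [-0.7, -0.3, 5.8]
opening: 0.148
off [134.3 -17.6 144.7] ang [-0.008 -0.113  0.005] | now [ 0.4777 -0.0412  0.0328] yaw 82.1 F [-0.7 -0.3  5.8] T [-0.13  0.06 -0.08] q [ 0.2   0.69 -0.24  2.12  0.42  0.36  1.05] op 0.148 t 35.85
```

```bash
python3 -m pendant '{"offset":[[0,-12,0],[0,-20,25],[0,-20,65],[0,-20,105],[0,-20,145],[30,-20,145],[70,-20,145],[110,-20,145],[134,-20,145],[134,-20,145]],"angular":[[0,0,0],[0,0,0],[0,-0.04,0],[0,-0.08,0],[0,-0.11,0],[0,-0.11,0],[0,-0.11,0],[0,-0.11,0],[0,-0.11,0],[0,-0.11,0]],"jaw":[0,0,0,0,0,0,0,0,0,0]}' 30
python3 -m pendant '{"offset":[[0,0,0],[0,0,0],[0,0,0],[0,0,0],[0,0,0],[0,0,0],[0,0,0],[0,0,0],[0,0,0],[0,0,0]],"angular":[[0,0,0],[0,0,0],[0,0,0],[0,0,0],[0,0,0],[0,0,0],[0,0,0],[0,0,0],[0,0,0],[0,0,0]],"jaw":[0,0,0,0,0,0,0,0,0,0]}' 30
python3 - <<'E'
from h import *
goal(.6304,.0836,.0325,88.6)
w,d=snap('wrist','w13.png')
hsv=cv2.cvtColor(w,cv2.COLOR_BGR2HSV)
# print colour transitions down/along lines: mark far edge & carrier far edge
for c in (268,280,292): 
    print(c,[(r,w[r,c].tolist()) for r in range(164,196,2)])
for r in (174,200): print(r,[(c,w[r,c].tolist()) for c in list(range(224,248,2))+list(range(298,320,2))])
E
```

```text
clock: 37.1
tcp_pos: [0.6315, 0.0832, 0.0548]
tool_rot: [-0.704, 0.008, -0.013, 0.71]
contact_force: [-0.9, -0.3, -1.0]
opening: 0.144
clock: 38.35
tcp_pos: [0.6315, 0.0832, 0.0548]
tool_rot: [-0.704, 0.008, -0.013, 0.71]
contact_force: [0.1, -0.2, -1.6]
opening: 0.148
off [-1.2 22.3  0.2] ang [-0.008 -0.005  0.007] | now [0.6315 0.0832 0.0548] yaw 88.3 F [ 0.1 -0.2 -1.6] T [ 0.02 -0.12 -0.  ] q [ 0.02  0.81 -0.32  1.68  0.35  0.71  1.06] op 0.148 t 38.35
268 [(164, [36, 27, 32]), (166, [28, 139, 196]), (168, [43, 236, 255]), (170, [40, 231, 253]), (172, [43, 230, 253]), (174, [39, 232, 255]), (176, [34, 203, 250]), (178, [29, 203, 253]), (180, [38, 128, 174]), (182, [159, 164, 170]), (184, [140, 149, 158]), (186, [255, 255, 255]), (188, [71, 239, 253]), (190, [56, 249, 255]), (192, [56, 249, 254]), (194, [60, 249, 254])]
280 [(164, [36, 26, 27]), (166, [33, 169, 234]), (168, [44, 236, 255]), (170, [39, 233, 253]), (172, [41, 232, 253]), (174, [38, 229, 253]), (176, [43, 234, 255]), (178, [25, 139, 194]), (180, [40, 130, 179]), (182, [157, 168, 174]), (184, [132, 145, 153]), (186, [2
[... 807 characters left out ...]
 233, 253]), (304, [47, 233, 253]), (306, [45, 232, 253]), (308, [42, 235, 255]), (310, [29, 170, 235]), (312, [39, 28, 29]), (314, [41, 38, 44]), (316, [42, 40, 45]), (318, [38, 38, 41])]
200 [(224, [32, 29, 34]), (226, [33, 33, 36]), (228, [28, 28, 28]), (230, [36, 34, 38]), (232, [41, 37, 40]), (234, [36, 28, 33]), (236, [23, 76, 105]), (238, [60, 255, 255]), (240, [61, 249, 255]), (242, [62, 249, 255]), (244, [58, 249, 254]), (246, [62, 249, 255]), (298, [64, 250, 254]), (300, [63, 249, 255]), (302, [66, 250, 255]), (304, [67, 250, 255]), (306, [63, 250, 255]), (308, [60, 255, 255]), (310, [36, 93, 125]), (312, [38, 32, 31]), (314, [38, 36, 41]), (316, [44, 43, 40]), (318, [36, 30, 29])]
```

```bash
python3 - <<'E'
from h import *
w,d=load('w13'); p=lambda u,v,z: world(d,u,v,z)
m=(p(235.5,174,.012)+p(310.7,174,.012))/2; far=p(273,165.8,.012)
print('mark centre',far+[.046,-.0011,0], 'line mid',m)
c=(p(236.7,200,.0487)+p(310,200,.0487))/2; fc=p(273.5,187,.0487)
print('carrier centre',fc+[.042,-.001,0],c)
goal(.6304,.0836,.0325,88.6)
E
```

```text
mark centre [0.62930613 0.0848259  0.012     ] line mid [0.58814774 0.08586539 0.012     ]
carrier centre [0.62997611 0.08471745 0.0487    ] [0.5946031  0.08547122 0.0487    ]
off [-1.2 22.3  0.2] ang [-0.008 -0.005  0.007] | now [0.6315 0.0832 0.0548] yaw 88.3 F [ 0.1  0.6 -0.5] T [ 0.05 -0.14  0.07] q [ 0.02  0.81 -0.32  1.68  0.35  0.71  1.06] op 0.145 t 38.4
```

```bash
python3 -m pendant '{"offset":[[-1,7,0.2],[-1,14,0.2],[-1,20,0.2],[-1,22,0.2],[-1,22,0.2],[-1,22,0.2],[-1,22,0.2],[-1,22,0.2],[-1,22,0.2],[-1,22,0.2]],"angular":[[0,-0.005,0],[0,-0.005,0],[0,-0.005,0],[0,-0.005,0],[0,-0.005,0],[0,-0.005,0],[0,-0.005,0],[0,-0.005,0],[0,-0.005,0],[0,-0.005,0]],"jaw":[0,0,0,0,0,0,0,0,0,0]}' 30
python3 - <<'E'
from h import *
goal(.6304,.0836,.0325,88.6)
E
python3 -m pendant '{"offset":[[0,0,0],[0,0,0],[0,0,0],[0,-20,0],[0,-60,0],[0,-110,0],[0,-160,0],[-40,-190,0],[-80,-190,0],[-80,-190,0]],"angular":[[0,0,0],[0,0,0],[0,0,0],[0,0,0],[0,0,0],[0,0,0],[0,0,0],[0,0,0],[0,0,0],[0,0,0]],"jaw":[35,35,35,35,35,45,45,45,45,45]}' 20
python3 -m pendant '{"offset":[[-60,0,0],[-100,0,0],[-140,0,0],[-140,0,0],[-140,0,0],[-140,0,0],[-140,0,0],[-140,0,0],[-140,0,0],[-140,0,0]],"angular":[[0,0,0],[0,0,0],[0,0,0],[0,0,0],[0,0,0],[0,0,0],[0,0,0],[0,0,0],[0,0,0],[0,0,0]],"jaw":[45,45,45,45,45,45,45,45,45,45]}' 20
python3 - <<'E'
from h import *
t,_=snap('top','t14.png'); w,_=snap('wrist','w14.png'); s,_=snap('side','s14.png')
cv2.imwrite('pics/c14.png',np.hstack([cv2.resize(s[170:320,190:350],(427,400),interpolation=3),cv2.resize(t[150:250,220:320],(373,400),interpolation=3)]))
goal(.5,0,.2,0)
E
```

```text
clock: 39.65
tcp_pos: [0.6303, 0.0836, 0.0329]
tool_rot: [-0.704, 0.006, -0.011, 0.71]
contact_force: [-3.8, -0.6, 5.2]
opening: 0.145
off [0.1 0.4 0. ] ang [-0.008  0.     0.006] | now [0.6303 0.0836 0.0329] yaw 88.6 F [-3.8 -0.6  5.2] T [-0.12  0.81 -0.03] q [ 0.01  0.84 -0.31  1.69  0.37  0.66  1.06] op 0.145 t 39.65
clock: 40.9
tcp_pos: [0.5469, 0.0843, 0.2245]
tool_rot: [-0.705, 0.006, -0.01, 0.71]
contact_force: [0.7, 0.1, 0.0]
opening: 0.45
clock: 42.15
tcp_pos: [0.4069, 0.0874, 0.2235]
tool_rot: [-0.705, 0.006, -0.01, 0.71]
contact_force: [0.1, 0.4, -0.6]
opening: 0.449
off [ 94.9  23.6 -85.5] ang [-0.011  1.548  0.   ] | now [0.4069 0.0875 0.2235] yaw 88.7 F [-0.2  0.2  0.1] T [ 0.06 -0.17  0.  ] q [ 0.09  0.29 -0.47  2.1   0.18  0.78  1.06] op 0.452 t 42.3
```

View pics/c14.png

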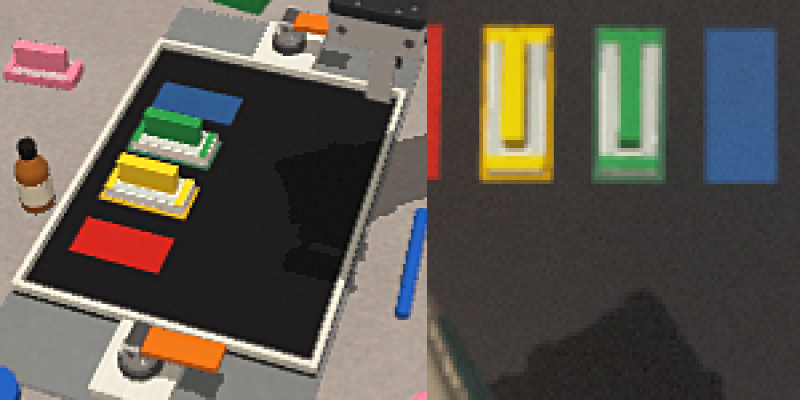

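```bash
python3 -m pendant '{"offset":[[0,0,0],[0,0,0],[0,0,0],[0,0,0],[0,0,0],[0,0,0],[0,0,0],[0,0,0],[0,0,0],[0,0,0]],"angular":[[0,0,0],[0,0,0],[0,0,0],[0,0,0],[0,0,0],[0,0,0],[0,0,0],[0,0,0],[0,0,0],[0,0,0]],"jaw":[45,45,45,45,45,45,45,45,45,45]}' 20
python3 - <<'E'
from h import *
t0,_=load('t14'); t,d=snap('top','t15.png'); w,dw=snap('wrist','w15.png')
df=cv2.absdiff(t,t0).max(2); print('changed px',(df[140:275,175:345]>40).sum())
for n,(x,y,zz) in dict(yel=(.6304,.0836,0),grn=(.629,.0138,0)).items():
    print(n,pix(dw,[x,y,.026]),pix(d,[x,y,.026]))
    a=np.radians(-1.4);c,s=np.cos(a),np.sin(a)
    # white/colour base mask in top: bright pixels vs projected base-top corners
    for cam,im in ((d,t),):
        q=np.array([pix(cam,[x+c*i-s*j,y+s*i+c*j,.026]) for i,j in ((-.042,-.018),(.042,-.018),(.042,.018),(-.042,.018))])
        print(np.round(q,1).tolist())
    u0,v0=pix(d,[x,y,.026]).astype(int)
    r=t[v0-26:v0+26,u0-14:u0+14]; m=(r.min(2)>120).astype(np.uint8); M=cv2.moments(m,True); print('white centroid',M['m10']/M['m00']+u0-14,M['m01']/M['m00']+v0-26)
E
```

```text
clock: 43.55
tcp_pos: [0.4069, 0.0874, 0.2235]
tool_rot: [-0.705, 0.005, -0.01, 0.709]
contact_force: [-0.3, -0.1, -0.4]
opening: 0.45
changed px 0
yel [271.77200333 372.56299029] [242.39731591 173.59043253]
[[249.9, 191.6], [250.6, 156.0], [235.0, 155.8], [234.1, 191.5]]
white centroid 243.8239700374532 175.3183520599251
grn [213.17539652 372.73701706] [272.81116894 173.78032754]
[[280.6, 191.8], [280.7, 156.2], [265.2, 156.0], [264.8, 191.7]]
white centroid 273.57142857142856 174.85714285714286
```

```bash
python3 -c "
from rig import arm
print(arm.close_job())"
```

```text
the job is handed in; nothing more can be done
None
```

The job is handed in at about 44 s of the 210 s allowed, with every step done in the order asked.

- **Bolts and levers:** I screwed both bolts in clockwise by their upright levers until they hit the stop. The wrist torque rose to about 0.75 N m on the right and 0.59 N m on the left. The levers then stood within a few degrees of the stage's x axis, and I folded each one flat onto its stop.
- **Carriers:** only green and yellow were present. After both levers were folded, I set each on the mark of its own colour. The wrist camera put green about 1.4 mm and yellow about 0.9 mm off while still held, and I corrected both as I lowered them.
- **Other things:** I left the pink look-alikes and the other bench items alone.

**Last checks:**
- The final pictures show both levers flat and both carriers square on their marks.
- A second top picture 1.3 s later showed no change in the tray. I saw no knock and no loss of grip.
- The final top-view check put the carriers 1 to 2 pixels (about 2 to 4 mm) from where I placed them. That camera also reads the painted marks about 2 mm off, in the same direction for yellow, so I took it as calibration error.
- I did not measure the centring again close up after letting go.

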